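# Hang the tube basket from the drawer on the free hook

### The job

Pull the drawer open by its blue fin, lift out the blue wire tube basket and hang it by its steel handle on the free hook under the drying shelf, so that it hangs level and at rest with nothing holding it. Leave the white basket hanging on its own hook, and leave the white bottle and the specimen cup in front of the shelf standing where they are.

Things in the scene. Friction and masses are not known exactly. Their poses are not given: they have to be found in the camera images.
- drawer (a joint): How far the drawer is out, in m: 0 shut, 0.17 fully out. It slides along the -x axis of drawer_unit, towards the robot, with 1 N of friction, and stays where it is left.
- drawer_pull (a point): Grip point of the blue fin on the drawer's front, on the fin's mid-plane. The fin is an upright plate 14 mm thick (y), 34 mm tall (17 mm above and below this point); it ends 21 mm in front of this point and meets the drawer's front panel 30 mm behind it. Pinch it from left and right. Axes as drawer_unit; moves with the drawer.
- drawer_unit: White open-fronted unit, fixed, 230 wide (y), 200 deep (x), 165 mm tall; a tape roll, 19 mm, lies on it. Origin on the worktop below the middle of its front; +x runs inward. Its roof (underside at 155 mm) covers the shut tray drawer. Heights above worktop: tray floor 12, front panel 68, side walls 54 mm. Tray inside 184 (x, starting at x = 0 when shut) by 194 mm (y).
- blue_basket_handle (a point): Middle of the straight top bar of the blue wire basket's rigid steel handle, on the bar's axis; z up. The bar runs along x, round, 8 mm thick, straight from x = -53 to +53 mm; at x = -61 and +61 mm its legs go down to the basket's ends. The basket starts upright in the drawer, its ends alike; it weighs 0.1 to 0.21 kg, balanced below this point.
- blue_basket_center (a point): Centre of the blue wire basket, half-way up: 54 mm below the handle bar's axis and 54 mm above the basket's underside. The basket is 130 mm long (x), 62 mm wide (y), its rim 53 mm below the bar's axis, its underside 108 mm below it.
- free_hook_seat (a point): Free J-hook, fixed, of 8 mm steel rod: point on the axis of its level prong, mid-seat. The prong runs along y: at y = -17.5 mm the shank rises to the board (underside 160 mm above); at y = +17.5 mm it turns up to a black tip, top 28 mm above this point. A handle bar along x goes in over the tip from +y and rests with its axis 8 mm above this point. -x faces the robot; z up.
- drying_shelf: Grey shelf, fixed: board 330 mm wide (y), from x = -35 (front edge) to +120 mm, underside at 350, top at 365 mm, on posts at its back (x = 108, y = -152 and +152 mm). Hooks hang under it at x = 0, y = -75 and +75 mm; either may be the free one. Slide box (40 mm tall) and small bottle (75 mm) on top. Origin on the worktop below the middle between the hooks; axes as the hooks'.
- taken_hook_seat (a point): The same point on the other hook, of the same shape and the same way round, on which the white basket hangs.
- white_basket_handle (a point): Middle of the handle bar of the white wire basket, same shape and size as the blue one, loose, hanging on the other hook; to be left hanging.
- white_bottle: White plastic bottle with blue cap, 55 mm across, 125 mm tall, standing loose on the worktop; origin in the middle of its underside. To be left alone.
- specimen_cup: Specimen cup with red lid, 53 mm across, 59 mm tall, standing loose on the worktop; origin in the middle of its underside. To be left alone.

How it is judged:
By the outcome, as a careful person would: the job done as asked, in the order asked, and still so for the second after the job is handed in, with the robot touching nothing.
It also fails if it takes over 59 s, if anything falls off the work surface, if the arm or the gripper's body presses on something with over 40 N, if the wrist force passes 120 N, or if a joint passes its speed limit or range.

### The arm

A 6-joint arm with a two-finger parallel gripper is mounted at the origin on a cart in front of the work surface, level with it; the furniture and walls round the work are solid. World frame = base frame: x ahead of the robot, y to its left, z up, the work surface at z = 0. Lengths are in m, angles in degrees, forces in N, time in s.
With the tool pointing down it reaches from about 0.375 to 0.75 m from the base axis. Payload 9 kg.
Tool frame: the origin (TCP) lies where the fingers leave the gripper's body, on its centre line; the fingertips stand 73 mm ahead of it and the grasp point (between the pads) lies 54 mm ahead of it (robot.tip_reach is the distance from the TCP to the fingertips, in m); z points along the fingers, y is the direction in which the jaws open and shut (so a half turn about z gives the same grasp; the last joint's range is limited). The gripper opens to 85 mm and grips with 20 to 120 N. Pads are 22 mm wide; open, the fingers measure 114 mm over their backs; the gripper's body (76 mm by 85 mm) begins 54 mm behind the grasp point. The pads swing forward as they close: fully open they stand 13 mm farther back than shut.
Start: joints at [-77.504, 5.964, 5.575, 89.605, 0, 77.527], TCP at [0.253, -0.544, 0.304] pointing down, gripper open.
Joint ranges: [-171.21, 171.21], [-48.23, 106.86], [-62.78, 66.21], [-105.2, 120.99], [-86.42, 89.51], [-180, 180]. Speed limits (degrees/s): [127.2, 127.2, 147.25, 180, 180, 180].

### API

Orientations are given as [roll, pitch, yaw] about the fixed x, y, z axes, in that order (R = Rz(yaw) Ry(pitch) Rx(roll)).
In Python, from plant import robot gives the robot as it stands. Calls block until the motion is done:
- robot.move_pose(position, orientation): joint-space move of the TCP to a pose.
- robot.line_to(position, vel=0.15, rotation=None, guard=None): straight line of the TCP; rotation=None keeps the orientation; vel is the mean speed in m/s. With guard (N) it stops when the force on the tool has changed by that much, and returns True; else False.
- robot.goto_joints(angles): joint-space move.
- robot.set_gripper(opening): finger opening in m; the grip force is fixed at half the most; returns when the fingers have stopped.
- robot.pause(seconds).
- robot.ik(position, orientation): joint angles nearest the present ones, or None.
- robot.observe(): the state.
- robot.grab_frame(name): name is "scene" or "top" or "wrist"; returns the picture (420x560x3 uint8, blue, green, red); there is no depth.
- robot.get_calibration(name): a dict with "vertical_fov" (degrees; the focal length in pixels is half the picture's height over the tangent of half this angle, whatever the lens; pixels are square), "cx", "cy" (the principal point, pixels), "rvec" (rotation vector, rad) and "tvec" (3), from world to camera coordinates, as OpenCV has them. Camera axes: x right, y down, z forward; pixel columns grow to the right and rows downward; lengths in m; the calibration is good to about 2 mm. The wrist camera is an equidistant fisheye: a pixel r from the principal point sees the ray r / f radians off the axis. A picture is of the moment at which its call begins: read the wrist's pose just before it. get_calibration takes no time and is no camera call; for the wrist camera it gives the pose at the moment of the call.
A pose or a line that the arm cannot do raises robot.IKError and nothing moves.
- robot.job_done(): hands the job in, once; it reports no verdict.
The state is a dict: "time": time; "q": joint angles; "qvel": joint speeds; "joint_torque": joint torques, N m; "tool_pos": TCP position; "tcp_rot": TCP orientation; "ft_force": force on the tool from outside, world axes, zero at the start; "torque": the same for the moment, N m; "gripper_width": finger opening in m.
Only numpy, scipy, OpenCV 4.12 (cv2) and the standard library are available. Lean on these libraries where they do the work, as an engineer would, in place of code of your own. Each camera call takes 0.05 s, during which the arm holds its last target.

## Working session

There is one attempt and no reset: what is moved stays moved. The work goes in short steps, each a Python script; the robot and the scene stay as the last script left them, time stands still between calls to the robot, and variables do not carry over. Pictures are saved under pics/ and viewed, and the job is handed in when it is done.

```bash
ls; mkdir -p pics
python3 - <<'E'
from plant import robot
import cv2
for n in ["scene","top","wrist"]:
    c=robot.get_calibration(n); print(n,c)
    cv2.imwrite(f"pics/{n}0.png",robot.grab_frame(n))
o=robot.observe(); print(o)
E
```

```text
pics
scene {'vertical_fov': 45.01376580719625, 'cx': 288.74119569144415, 'cy': 201.3616775933901, 'rvec': array([ 0.82958297, -2.57231531,  1.02489102]), 'tvec': array([0.41591502, 0.31756554, 1.05274567])}
top {'vertical_fov': 47.69655901553733, 'cx': 276.18592172215875, 'cy': 204.2430681845804, 'rvec': array([ 2.11795156, -2.09373938,  0.23571088]), 'tvec': array([-0.02566681,  0.5705157 ,  1.00001084])}
wrist {'vertical_fov': 65.70646984690485, 'cx': 277.31438848667665, 'cy': 207.22135688840402, 'rvec': array([-2.43061302,  1.54993564,  0.23271304]), 'tvec': array([-0.59914789, -0.03816594,  0.37878579])}
{'time': 0.15, 'q': array([-7.75064540e+01,  5.99146090e+00,  5.53802052e+00,  8.96051060e+01,
        1.22080939e-04,  7.75250774e+01]), 'qvel': array([-0.02209423, -0.09290478,  0.15884595,  0.06451851,  0.08307234,
        0.02648074]), 'joint_torque': array([ 5.50551122e-03, -5.57359457e+01,  5.04003847e+01,  1.27071040e-02,
       -1.71226211e-04, -1.35649384e-05]), 'tool_pos': array([ 0.25322533, -0.54374685,  0.30330072]), 'tcp_rot': array([-1.79942862e+02, -1.27659234e-02,  2.49684621e+01]), 'ft_force': array([-0.036276  ,  0.47486221, -0.62683085]), 'torque': array([0.01261481, 0.04166223, 0.02201798]), 'gripper_width': 0.08560513776214893}
```

View pics/scene0.png

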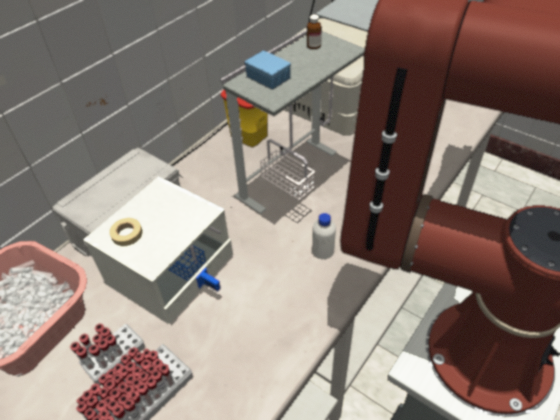

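View pics/top0.png

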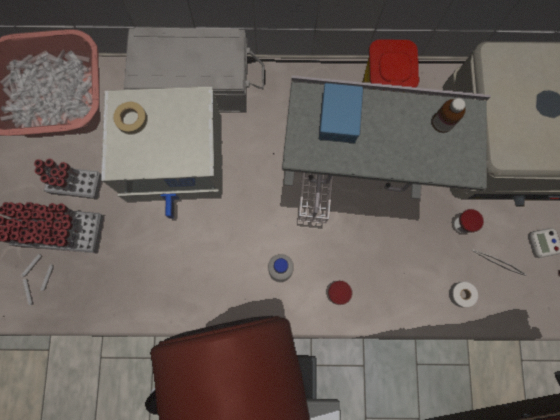

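View pics/wrist0.png

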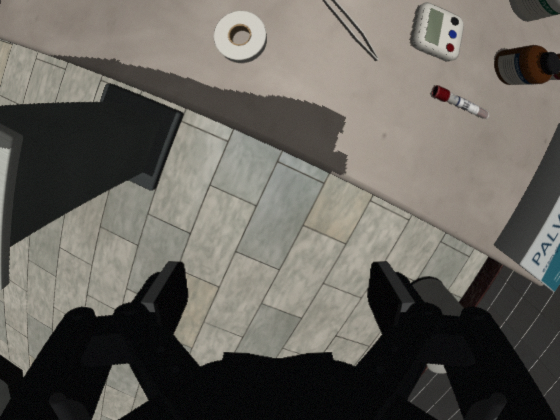

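```bash
cat > h.py <<'E'
import numpy as np, cv2
from scipy.spatial.transform import Rotation as Ro
def cam(c,shape=(420,560)):
    f=shape[0]/2/np.tan(np.radians(c['vertical_fov'])/2)
    R=cv2.Rodrigues(np.array(c['rvec'],float))[0]; t=np.array(c['tvec'],float).ravel()
    return dict(f=f,cx=c['cx'],cy=c['cy'],R=R,t=t,C=-R.T@t)
def ray(c,u,v,fish=False):
    x=(u-c['cx'])/c['f'];y=(v-c['cy'])/c['f']
    if fish:
        r=np.hypot(x,y); s=np.sin(r)/r if r>1e-9 else 1.; d=np.array([x*s,y*s,np.cos(r)])
    else: d=np.array([x,y,1.])
    d=c['R'].T@d; return d/np.linalg.norm(d)
def onz(c,u,v,z,fish=False):
    d=ray(c,u,v,fish); return c['C']+d*(z-c['C'][2])/d[2]
def proj(c,p,fish=False):
    q=c['R']@np.asarray(p,float)+c['t']
    if fish:
        r=np.hypot(q[0],q[1]); th=np.arctan2(r,q[2]); k=th/r if r>1e-9 else 1/q[2]
        return np.array([c['cx']+c['f']*q[0]*k,c['cy']+c['f']*q[1]*k])
    return np.array([c['cx']+c['f']*q[0]/q[2],c['cy']+c['f']*q[1]/q[2]])
def tri(rs):
    A=np.zeros((3,3));b=np.zeros(3)
    for C,d in rs:
        P=np.eye(3)-np.outer(d,d);A+=P;b+=P@C
    p=np.linalg.solve(A,b); e=[np.linalg.norm((np.eye(3)-np.outer(d,d))@(p-C)) for C,d in rs]
    return p,e
E
python3 - <<'E'
from plant import robot
from h import *
t=cv2.imread('pics/top0.png');s=cv2.imread('pics/scene0.png')
ct=cam(robot.get_calibration('top'));cs=cam(robot.get_calibration('scene'))
print(ct['C'],cs['C'])
for n,im,c in(('top',t,ct),('scene',s,cs)):
    h=cv2.cvtColor(im,cv2.COLOR_BGR2HSV)
    for nm,lo,hi in(('blue',(105,150,60),(130,255,255)),('red',(170,150,50),(180,255,255))):
        m=cv2.inRange(h,lo,hi)
        k,l,st,ce=cv2.connectedComponentsWithStats(m)
        for i in range(1,k):
            if st[i,4]>40: print(n,nm,st[i],ce[i].round(1))
# roof
h=cv2.cvtColor(t,cv2.COLOR_BGR2HSV)
sub=h[150:160,150:160].reshape(-1,3).mean(0);print('roof hsv',sub, 'shelf',h[130:140,400:410].reshape(-1,3).mean(0),'table',h[240:250,200:210].reshape(-1,3).mean(0))
cv2.imwrite('pics/topA.png',cv2.resize(t[70:320,80:230],None,fx=4,fy=4,interpolation=cv2.INTER_CUBIC)[:600,:600])
cv2.imwrite('pics/topB.png',cv2.resize(t[70:250,270:500],None,fx=3.3,fy=3.3,interpolation=cv2.INTER_CUBIC))
cv2.imwrite('pics/sceneA.png',cv2.resize(s[30:330,80:380],None,fx=2,fy=2,interpolation=cv2.INTER_CUBIC))
E
```

```text
[ 0.33814925 -0.01792591  1.10068268] [0.0235438  0.63714809 0.98772193]
top blue [161 194  14  22 116] [168.1 203.6]
top blue [275 260  12  11  92] [280.4 265. ]
top red [461 211  21  20 159] [472.  219.6]
top red [330 282  17  21  89] [337.6 292.4]
scene blue [320 214  10  11  90] [324.3 219.1]
scene blue [197 269  22  20 208] [207.1 279.5]
roof hsv [ 23.09  20.89 164.88] shelf [ 34.84  11.76 101.34] table [ 11.92  30.77 144.7 ]
```

```bash
sleep 0
```

```text
(no output)
```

View pics/topA.png

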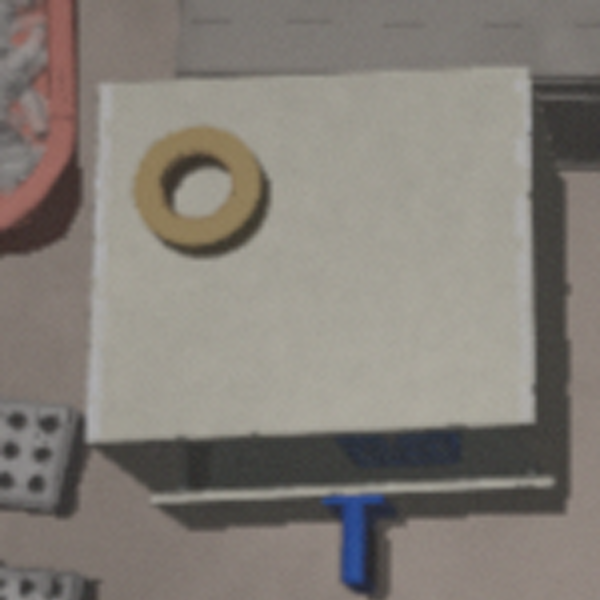

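View pics/topB.png

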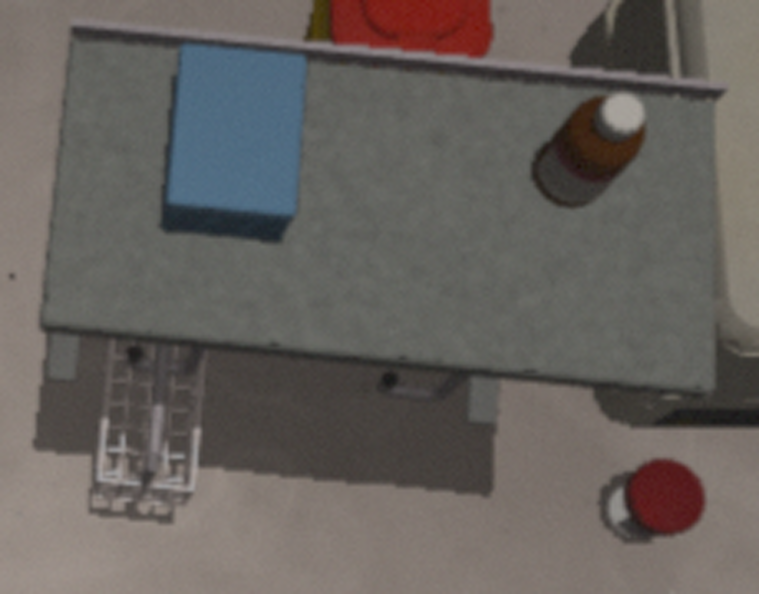

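View pics/sceneA.png

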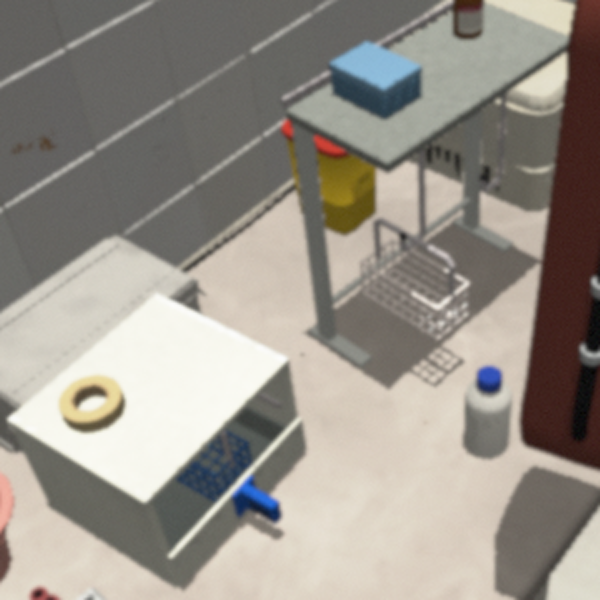

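Run:
```python
from plant import robot
from h import *
ct=cam(robot.get_calibration('top'));cs=cam(robot.get_calibration('scene'))
B=lambda x,y:(270+x/3.3,70+y/3.3); A=lambda x,y:(80+x/4,70+y/4); S=lambda x,y:(80+x/2,30+y/2)
np.set_printoptions(precision=4,suppress=True)
fl=onz(ct,*B(43,326),.365);fr=onz(ct,*B(713,390),.365);bl=onz(ct,*B(72,38),.365);br=onz(ct,*B(716,97),.365)
print('board',fl,fr,bl,br,np.linalg.norm(fl-fr),np.linalg.norm(fl-bl))
l=fl-fr; print('yaw',np.degrees(np.arctan2(-l[0],l[1])))
rfl=onz(ct,*A(88,443),.165);rfr=onz(ct,*A(534,424),.165);rbl=onz(ct,*A(100,85),.165);rbr=onz(ct,*A(528,68),.165)
print('roof',rfl,rfr,rbl,rbr,np.linalg.norm(rfl-rfr),np.linalg.norm(rfl-rbl),np.linalg.norm(rbl-rbr));l=rfl-rfr+rbl-rbr; print('yaw',np.degrees(np.arctan2(-l[0],l[1])))
for z in (.03,.04,.05,.06):
  print(z, 'pull base top', onz(ct,*A(361,500),z),'tip',onz(ct,*A(355,588),z), 'sc tip',onz(cs,*S(272,506),z))
print('panel top',onz(ct,*A(152,500),.068),onz(ct,*A(553,482),.068))
print('tri fin end top', tri([(ct['C'],ray(ct,*A(355,585))),(cs['C'],ray(cs,*S(274,506)))]))
for nm,p,z in(('freetip',B(388,379),.22),('takentip',B(133,353),.22),('bottle',(280.4,265),.125),('cupA',(340,292),.059),('cupB',(471,221),.059),('wb near top',B(150,478),.2)):
  print(nm,[onz(ct,*p,zz) for zz in (z-.02,z,z+.02)])
```

```text
board [ 0.5619 -0.0292  0.365 ] [ 0.5335 -0.3546  0.365 ] [ 0.7153 -0.0427  0.365 ] [ 0.687  -0.3693  0.365 ] 0.3267188926346833 0.15403761534522215
yaw -4.9887612938774435
roof [0.5928 0.3366 0.165 ] [0.6056 0.1098 0.165 ] [0.7902 0.3482 0.165 ] [0.8029 0.1209 0.165 ] 0.22711175742412645 0.19770466748605697 0.22765072451382917
yaw 3.2221386786165533
0.03 pull base top [0.5973 0.2266 0.03  ] tip [0.5453 0.227  0.03  ] sc tip [0.5664 0.2101 0.03  ]
0.04 pull base top [0.5948 0.2244 0.04  ] tip [0.5434 0.2247 0.04  ] sc tip [0.5607 0.2146 0.04  ]
0.05 pull base top [0.5924 0.2221 0.05  ] tip [0.5414 0.2224 0.05  ] sc tip [0.5551 0.219  0.05  ]
0.06 pull base top [0.59   0.2198 0.06  ] tip [0.5395 0.2201 0.06  ] sc tip [0.5494 0.2235 0.06  ]
panel top [0.5867 0.3346 0.068 ] [0.5997 0.1111 0.068 ]
tri fin end top (array([0.5438, 0.2216, 0.0611]), [np.float64(0.0031644532826639693), np.float64(0.003164453282663937)])
freetip [array([ 0.5817, -0.2371,  0.2   ]), array([ 0.5763, -0.2323,  0.22  ]), array([ 0.5709, -0.2274,  0.24  ])]
takentip [array([ 0.5959, -0.0855,  0.2   ]), array([ 0.5902, -0.084 ,  0.22  ]), array([ 0.5845, -0.0825,  0.24  ])]
bottle [array([ 0.4315, -0.0293,  0.105 ]), array([ 0.4296, -0.0291,  0.125 ]), array([ 0.4277, -0.0288,  0.145 ])]
cupA [array([ 0.38  , -0.1617,  0.039 ]), array([ 0.3792, -0.159 ,  0.059 ]), array([ 0.3784, -0.1563,  0.079 ])]
cupB [array([ 0.5424, -0.4629,  0.039 ]), array([ 0.5386, -0.4545,  0.059 ]), array([ 0.5347, -0.4461,  0.079 ])]
wb near top [array([ 0.524 , -0.0968,  0.18  ]), array([ 0.52  , -0.0951,  0.2   ]), array([ 0.516 , -0.0934,  0.22  ])]
```

Run:
```python
from plant import robot
from h import *
np.set_printoptions(precision=3,suppress=True)
o=robot.observe();c=cam(robot.get_calibration('wrist'))
R=Ro.from_euler('xyz',o['tcp_rot'],degrees=True).as_matrix()
print('cam in tool',R.T@(c['C']-o['tool_pos']),'axes',(R.T@c['R'].T))
def tcp(g,ori): return np.array(g)-.054*Ro.from_euler('xyz',ori,degrees=True).as_matrix()[:,2]
for nm,g,ori in(('view',[.42,-.2,.24],[180,-60,-15]),('view',[.43,-.2,.25],[180,-45,-20]),('view',[.40,-.15,.26],[180,-70,-25]),('view2',[.42,-.2,.24],[180,-80,-15]),('pull',[.5625,.2215,.044],[180,-45,3.2]),('pulled',[.393,.212,.044],[180,-45,3.2]),('pull60',[.5625,.2215,.044],[180,-30,3.2]),('pulled60',[.393,.212,.044],[180,-30,3.2]),
 ('hang',[.528,-.25,.235],[180,-45,-5]),('hang',[.528,-.25,.235],[180,-30,-5]),('hangfar',[.48,-.25,.235],[180,-45,-5])):
  p=tcp(g,ori); q=robot.ik(p,ori); print(nm,ori,p,q if q is None else np.array(q))
```

```text
cam in tool [ 0.074 -0.    -0.07 ] axes [[-0.    -0.956 -0.293]
 [ 1.    -0.001  0.   ]
 [-0.    -0.293  0.956]]
view [180, -60, -15] [ 0.375 -0.188  0.267] None
view [180, -45, -20] [ 0.394 -0.187  0.288] None
view [180, -70, -25] [ 0.354 -0.129  0.278] None
view2 [180, -80, -15] [ 0.369 -0.186  0.249] None
pull [180, -45, 3.2] [0.524 0.219 0.082] None
pulled [180, -45, 3.2] [0.355 0.21  0.082] None
pull60 [180, -30, 3.2] [0.536 0.22  0.091] [  10.977  -23.063  -48.516   34.776   -3.88  -173.254]
pulled60 [180, -30, 3.2] [0.366 0.21  0.091] None
hang [180, -45, -5] [ 0.49  -0.247  0.273] [-54.199 -47.224 -49.126  54.936  32.362 140.677]
hang [180, -30, -5] [ 0.501 -0.248  0.282] [-48.209 -30.513 -32.883  64.808  20.019 140.872]
hangfar [180, -45, -5] [ 0.442 -0.247  0.273] None
```

```bash
cat >> h.py <<'E'
def ori(tilt,yaw,flip=False):
    R=Ro.from_euler('xyz',[180,-tilt,yaw],degrees=True)
    if flip: R=R*Ro.from_euler('z',180,degrees=True)
    return R.as_euler('xyz',degrees=True)
def zax(o): return Ro.from_euler('xyz',o,degrees=True).as_matrix()[:,2]
def tcp(g,o,L=.054): return np.array(g)-L*zax(o)
E
python3 - <<'E' 2>/dev/null
from plant import robot
from h import *
np.set_printoptions(precision=0,suppress=True)
for nm,g,yaw in(('pull',[.5535,.221,.044],3.2),('pulled',[.384,.2115,.044],3.2),('pick',[.46,.22,.12],3.2),('picklift',[.46,.22,.25],3.2),('hang',[.527,-.25,.235],-5),('hangback',[.46,-.23,.25],-5)):
  for flip in(0,1):
    print(nm,flip)
    for t in(0,10,15,20,25,30,35,40,45,50):
      o=ori(t,yaw,flip); q=robot.ik(tcp(g,o),o); print('  ',t,None if q is None else np.array(q))
E
```

```text
pull 0
   0 [   9.    9.  -13.   68.    0. -174.]
   10 [  10.   -3.  -25.   57.   -1. -174.]
   15 [  10.   -8.  -32.   52.   -2. -173.]
   20 [  10.  -14.  -38.   46.   -2. -173.]
   25 [  11.  -19.  -44.   41.   -3. -173.]
   30 [  11.  -25.  -50.   35.   -4. -173.]
   35 [  12.  -30.  -56.   30.   -5. -173.]
   40 [  12.  -36.  -62.   24.   -6. -173.]
   45 None
   50 None
pull 1
   0 [  9.   9. -13.  68.   0.   6.]
   10 [ 10.  -3. -25.  57.  -1.   6.]
   15 [ 10.  -8. -32.  52.  -2.   7.]
   20 [ 10. -14. -38.  46.  -2.   7.]
   25 [ 11. -19. -44.  41.  -3.   7.]
   30 [ 11. -25. -50.  35.  -4.   7.]
   35 [ 12. -30. -56.  30.  -5.   7.]
   40 [ 12. -36. -62.  24.  -6.   7.]
   45 None
   50 None
pulled 0
   0 [  12.  -20.  -40.   70.    0. -172.]
   10 [  13.  -35.  -51.   64.   -2. -171.]
   15 [  13.  -43.  -57.   61.   -3. -170.]
   20 None
   25 None
   30 None
   35 None
   40 None
   45 None
   50 None
pulled 1
   0 [ 12. -20. -40.  70.   0.   8.]
   10 [ 13. -35. -51.  64.  -2.   9.]
   15 [ 13. -43. -57.  61.  -3.  10.]
   20 None
   25 None
   30 None
   35 None
   40
[... 1681 characters left out ...]
  20. -39.]
   35 [-50. -36. -38.  62.  24. -40.]
   40 [-52. -42. -44.  58.  28. -40.]
   45 [-54. -47. -49.  55.  32. -39.]
   50 None
hangback 0
   0 [-41.  -9.  -9.  90.   0. 144.]
   10 [-45. -20. -19.  83.   6. 141.]
   15 [-47. -26. -24.  80.  10. 139.]
   20 [-49. -32. -29.  78.  14. 138.]
   25 [-52. -38. -34.  75.  18. 136.]
   30 [-54. -43. -39.  73.  22. 135.]
   35 None
   40 None
   45 None
   50 None
hangback 1
   0 [-41.  -9.  -9.  90.   0. -36.]
   10 [-45. -20. -19.  83.   6. -39.]
   15 [-47. -26. -24.  80.  10. -41.]
   20 [-49. -32. -29.  78.  14. -42.]
   25 [-52. -38. -34.  75.  18. -44.]
   30 [-54. -43. -39.  73.  22. -45.]
   35 None
   40 None
   45 None
   50 None
```

```bash
cat > look.py <<'E'
import sys
from plant import robot
from h import *
import pickle
def look(name,n='wrist'):
    c=cam(robot.get_calibration(n)); im=robot.grab_frame(n)
    cv2.imwrite(f'pics/{name}.png',im); pickle.dump(c,open(f'pics/{name}.pkl','wb')); return im,c
E
python3 - <<'E'
from look import *
for g,t,nm in(([.43,-.25,.27],20,'h1'),([.43,-.14,.27],20,'h2')):
    o=ori(t,-5,1); 
    robot.move_pose(tcp(g,o),o); look(nm)
    print(robot.observe()['time'],robot.observe()['q'].round(1))
E
```

```text
2.0833 [-54.3 -33.4 -28.2  81.8  15.  -47.5]
2.65 [-42.8 -45.3 -35.6  83.6  12.1 -36.1]
```

View pics/h1.png

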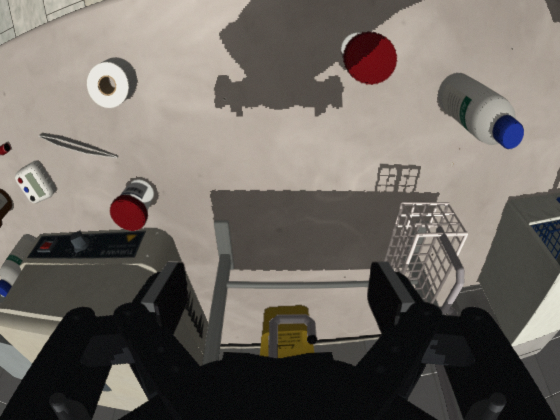

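View pics/h2.png

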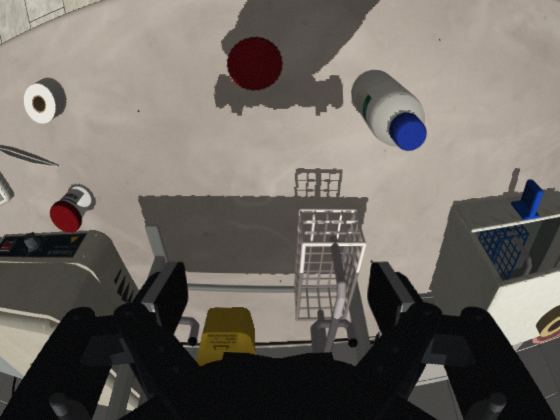

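Run:
```python
import cv2
a=cv2.imread('pics/h1.png');b=cv2.imread('pics/h2.png')
f=lambda im,x,y:cv2.resize(im[y:y+60,x:x+90],None,fx=8,fy=8,interpolation=cv2.INTER_CUBIC)[:,:]
import numpy as np
A=cv2.convertScaleAbs(f(a,250,300),alpha=1.6);B=cv2.convertScaleAbs(f(b,150,300),alpha=1.6)
cv2.imwrite('pics/h1c.png',A);cv2.imwrite('pics/h2c.png',B)
```

```text
(no output)
```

View pics/h1c.png

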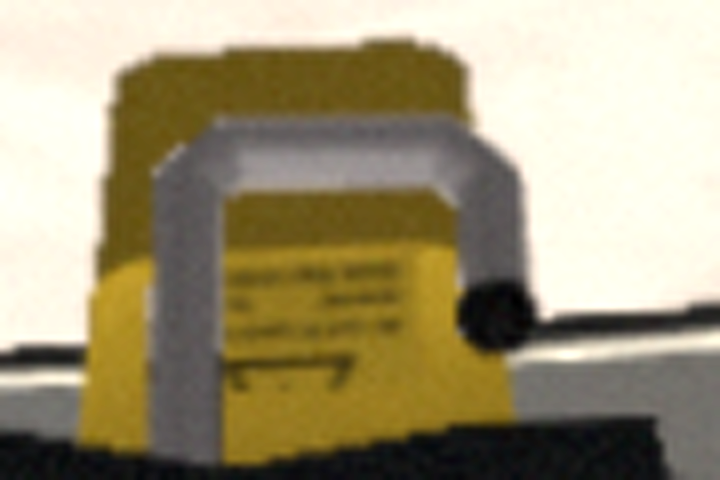

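View pics/h2c.png

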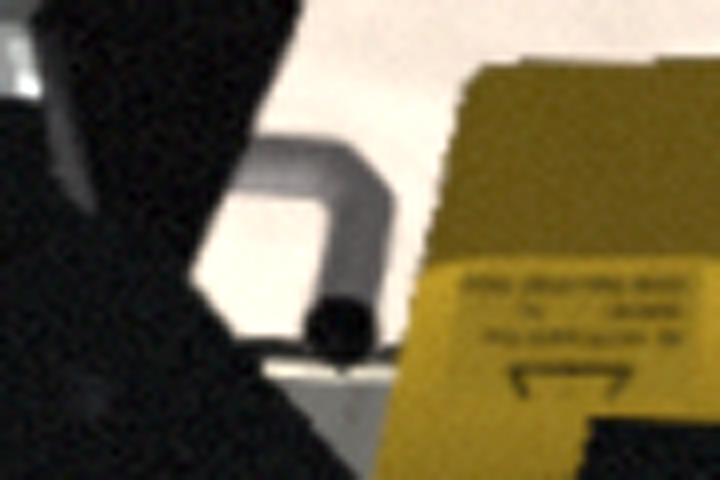

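Run:
```python
from h import *
import pickle
from plant import robot
np.set_printoptions(precision=4,suppress=True)
c1,c2=[pickle.load(open(f'pics/h{i}.pkl','rb')) for i in(1,2)]
ct=cam(robot.get_calibration('top'))
r1=(c1['C'],ray(c1,312.1,339.4,1));r2=(c2['C'],ray(c2,192.5,341.2,1));rt=(ct['C'],ray(ct,387.6,184.8))
print('tip',tri([r1,r2]),tri([r1,rt]),tri([r1,r2,rt]))
print('C',c1['C'],c2['C'])
print('seat mid at z=.19',onz(c1,292.5,319.1,.19,1), 'tip z.215',onz(c1,312.1,339.4,.215,1),onz(c2,192.5,341.2,.215,1))
print('shank at z .2', onz(c1,250+187/8,300+190/8,.2,1))
# ref: white tip in h2, cup, bottle
print('cupA lid',onz(c1,369,57,.059,1),onz(c2,255,63,.059,1),'cap',onz(c1,509,132,.125,1),onz(c2,408,131,.125,1))
# predicted from board
for c in(c1,c2): print(proj(c,[.5776,-.2523,.215],1), proj(ct,[.5776,-.2523,.215]))
```

```text
tip (array([ 0.5782, -0.2323,  0.2132]), [np.float64(4.712101163374441e-05), np.float64(4.7121011633762575e-05)]) (array([ 0.5779, -0.2331,  0.2137]), [np.float64(0.0007591522393363512), np.float64(0.0007591522393362802)]) (array([ 0.5782, -0.2329,  0.2133]), [np.float64(0.0005275186491492635), np.float64(0.0005296835141648518), np.float64(0.0010367740838371784)])
C [ 0.3171 -0.2403  0.3607] [ 0.3173 -0.1298  0.3609]
seat mid at z=.19 [ 0.5776 -0.2493  0.19  ] tip z.215 [ 0.5751 -0.2324  0.215 ] [ 0.575  -0.2311  0.215 ]
shank at z .2 [ 0.5685 -0.2663  0.2   ]
cupA lid [ 0.3768 -0.1601  0.059 ] [ 0.3773 -0.1559  0.059 ] cap [ 0.4262 -0.0347  0.125 ] [ 0.4256 -0.0315  0.125 ]
[289.8874 342.086 ] [397.3243 184.9918]
[172.4355 341.7805] [397.3243 184.9918]
```

```bash
cat > st.py <<'E'
from look import *
np.set_printoptions(precision=4,suppress=True)
def st(m=''):
    o=robot.observe(); print(m,'t',round(o['time'],2),'pos',o['tool_pos'],'rot',o['tcp_rot'].round(1),'F',o['ft_force'].round(1),'w',round(o['gripper_width'],4))
E
python3 - <<'E'
from st import *
o=ori(13,3.2,1); ux=np.array([np.cos(np.radians(3.2)),np.sin(np.radians(3.2)),0])
g=np.array([.5545,.221,.044])
robot.move_pose(tcp(g-.09*ux+[0,0,.2],o),o); st()
robot.line_to(tcp(g-.07*ux,o),vel=.25); st()
print(robot.line_to(tcp(g,o),vel=.12,guard=10)); st()
robot.set_gripper(0.0); st('closed')
look('pullw')
robot.line_to(tcp(g-.166*ux,o),vel=.12); st('pulled')
robot.set_gripper(.085); st()
robot.line_to(tcp(g-.166*ux+[0,0,.24],o),vel=.3); st()
look('open'); look('opentop','top'); look('openscene','scene')
E
```

```text
t 3.99 pos [0.453  0.2143 0.2966] rot [-180.    13.  -176.9] F [0.2 0.3 0.2] w 0.0854
 t 4.94 pos [0.4734 0.2162 0.0981] rot [ 180.    13.1 -176.8] F [ 0.3 -0.3  0.9] w 0.0858
False
 t 5.67 pos [0.5421 0.2204 0.0969] rot [ 180.    13.  -176.8] F [-0.9 -0.1 -0.2] w 0.0852
closed t 6.33 pos [0.5422 0.2226 0.0969] rot [ 179.7   13.  -176.7] F [-0.2 15.6  0.1] w 0.0138
pulled t 7.91 pos [0.3762 0.2133 0.0969] rot [ 179.6   13.  -176.7] F [-2.3 18.9 -0.4] w 0.0136
 t 8.6 pos [0.3766 0.211  0.0966] rot [-180.    13.  -176.8] F [-0.1  0.6 -0.4] w 0.0852
 t 9.55 pos [0.3763 0.211  0.3352] rot [-180.    12.9 -176.8] F [-0.2 -0.1 -1.1] w 0.0851
```

View pics/open.png

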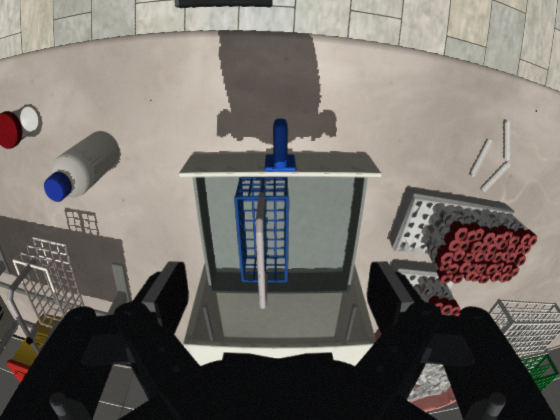

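View pics/opentop.png

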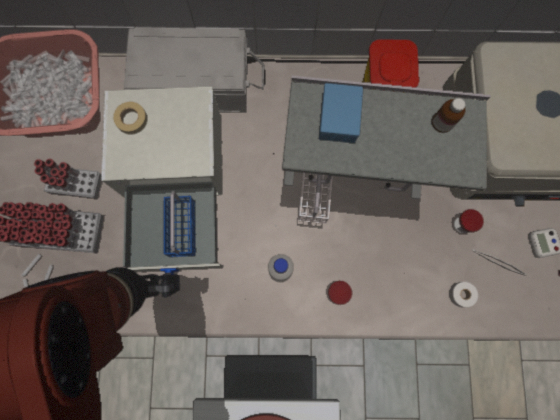

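View pics/openscene.png

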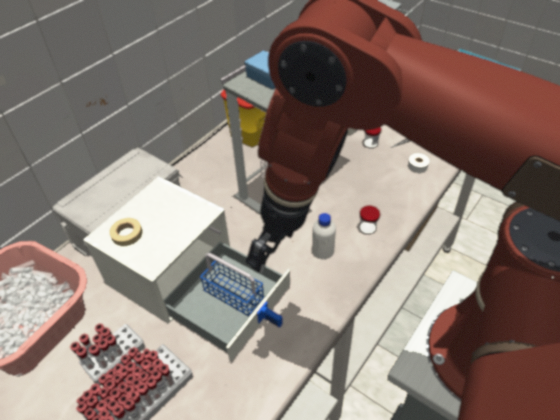

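Run:
```python
import cv2
a=cv2.imread('pics/open.png');b=cv2.imread('pics/opentop.png')
A=cv2.resize(a[165:315,215:315],None,fx=4,fy=4,interpolation=cv2.INTER_CUBIC)
B=cv2.resize(b[180:270,150:210],None,fx=6.6,fy=6.6,interpolation=cv2.INTER_CUBIC)
B=cv2.convertScaleAbs(B,alpha=1.5)[:594]
import numpy as np
B=cv2.copyMakeBorder(B,0,600-B.shape[0],0,0,cv2.BORDER_CONSTANT)
cv2.imwrite('pics/oc.png',np.hstack([A,B])); print(A.shape,B.shape)
```

```text
(600, 400, 3) (600, 396, 3)
```

View pics/oc.png

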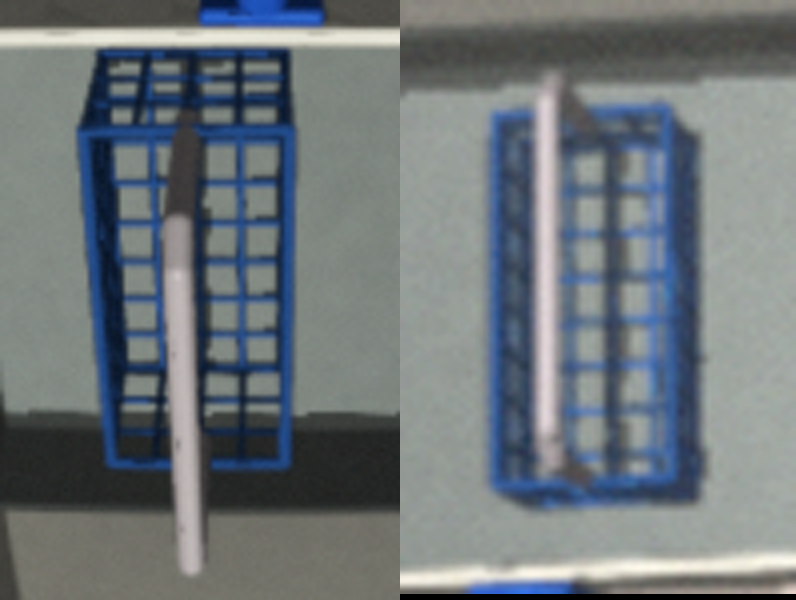

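Run:
```python
from st import *
cw=pickle.load(open('pics/open.pkl','rb'));ct=pickle.load(open('pics/opentop.pkl','rb'))
W=lambda x,y:(215+x/4,165+y/4);T=lambda x,y:(150+(x-400)/6.6,180+y/6.6)
rw=np.array([onz(cw,*W(*p),.067,1) for p in((82,130),(292,128),(289,464),(109,464))])
rt=np.array([onz(ct,*T(*p),.067) for p in((494,485),(670,481),(667,109),(495,114))])
# order: wrist image right=+y,  top image left=+y
rt=rt[[1,0,3,2]]
print(rw);print(rt)
for r in(rw,rt):
    print('centre',r.mean(0),'sizes',np.linalg.norm(r[0]-r[1]),np.linalg.norm(r[1]-r[2]),'yaw',np.degrees(np.arctan2(*( (r[3]+r[2]-r[0]-r[1])[[1,0]]))))
print('bar wrist z.12',onz(cw,*W(177,270),.12,1),onz(cw,*W(177.5,225),.12,1),onz(cw,*W(189,570),.12,1))
print('bar top z.12',onz(ct,*T(546,440),.12),onz(ct,*T(551,465),.12),onz(ct,*T(549,95),.12),onz(ct,*T(552,76),.12))
print('near',tri([(cw['C'],ray(cw,*W(177,270),1)),(ct['C'],ray(ct,*T(546,438)))]))
print('far',tri([(cw['C'],ray(cw,*W(189,570),1)),(ct['C'],ray(ct,*T(551,78)))]))
```

```text
[[0.4608 0.1686 0.067 ]
 [0.457  0.2272 0.067 ]
 [0.583  0.2356 0.067 ]
 [0.5868 0.1756 0.067 ]]
[[0.4591 0.1655 0.067 ]
 [0.4571 0.2234 0.067 ]
 [0.5829 0.231  0.067 ]
 [0.5854 0.1728 0.067 ]]
centre [0.5219 0.2018 0.067 ] sizes 0.058749600186331845 0.12630668119689242 yaw 3.4766337983323607
centre [0.5211 0.1982 0.067 ] sizes 0.05799216197230239 0.12599712970897456 yaw 3.3869247713816306
bar wrist z.12 [0.4702 0.1981 0.12  ] [0.457  0.1979 0.12  ] [0.5795 0.2041 0.12  ]
bar top z.12 [0.4654 0.1956 0.12  ] [0.4575 0.1936 0.12  ] [0.5769 0.2012 0.12  ] [0.5832 0.2006 0.12  ]
near (array([0.4663, 0.1966, 0.1241]), [np.float64(0.0019303634518972404), np.float64(0.0019303634518972586)])
far (array([0.584 , 0.2031, 0.1153]), [np.float64(0.0010999833890210594), np.float64(0.0010999833890210486)])
```

Run:
```python
from st import *
H=np.array([.5772,-.2497,0]);a=np.radians(-5);hx=np.array([np.cos(a),np.sin(a),0]);hy=np.array([-np.sin(a),np.cos(a),0])
hk=lambda x,y,z:H+hx*(x-.045)+hy*y+[0,0,z]
W=[('pick',[.4766,.1968,.12],3.4),('lift',[.4766,.1968,.29],3.4),('w1',[.435,.10,.29],-30),('w2',[.425,.0,.29],-60),('w3',[.425,-.1,.29],-65),('w4',[.43,-.18,.29],-60),('pre',hk(-.10,.045,.29),-5),('pre2',hk(-.10,.045,.23),-5),('in',hk(0,.045,.23),-5),('over',hk(0,0,.23),-5),('seat',hk(0,0,.196),-5),('out',hk(-.09,0,.196),-5)]
for t in(20,25,28,30):
  print(t)
  for n,g,y in W:
    o=ori(t,y,1);q=robot.ik(tcp(g,o),o);print('  ',n,np.round(g,3),None if q is None else np.round(q,0))
```

```text
20
   pick [0.477 0.197 0.12 ] [  9. -35. -45.  60.  -2.   5.]
   lift [0.477 0.197 0.29 ] [  9. -33. -26.  77.  -2.   5.]
   w1 [0.435 0.1   0.29 ] [  3. -40. -31.  83. -11.  31.]
   w2 [0.425 0.    0.29 ] [ -7. -37. -28.  86. -16.  51.]
   w3 [ 0.425 -0.1    0.29 ] [-21. -39. -30.  84. -14.  42.]
   w4 [ 0.43 -0.18  0.29] [-33. -38. -30.  81.  -9.  25.]
   pre [ 0.437 -0.192  0.29 ] [-48. -38. -29.  84.  13. -41.]
   pre2 [ 0.437 -0.192  0.23 ] [-48. -40. -37.  79.  13. -41.]
   in [ 0.536 -0.201  0.23 ] [-39. -23. -25.  71.  11. -33.]
   over [ 0.532 -0.246  0.23 ] [-44. -19. -22.  71.  12. -37.]
   seat [ 0.532 -0.246  0.196] [-44. -19. -26.  68.  12. -37.]
   out [ 0.443 -0.238  0.196] [-52. -35. -37.  74.  14. -45.]
25
   pick [0.477 0.197 0.12 ] [  9. -42. -51.  56.  -2.   5.]
   lift [0.477 0.197 0.29 ] [  9. -40. -32.  73.  -2.   5.]
   w1 [0.435 0.1   0.29 ] [  5. -45. -35.  79. -14.  33.]
   w2 [0.425 0.    0.29 ] [ -4. -40. -31.  84. -21.  53.]
   w3 [ 0.425 -0.1    0.29 ] [-19. -42. -33.  81. -18.  43.]
   w4 [ 0.43 -0.18  0.29] [-32. -44. -34.  77. -12.  26.]
   pre [ 0
[... 965 characters left out ...]
6  0.196] [-47. -28. -35.  62.  18. -38.]
   out [ 0.443 -0.238  0.196] [-56. -44. -45.  71.  21. -47.]
30
   pick [0.477 0.197 0.12 ] None
   lift [0.477 0.197 0.29 ] [ 10. -47. -38.  69.  -3.   5.]
   w1 [0.435 0.1   0.29 ] None
   w2 [0.425 0.    0.29 ] [ -1. -42. -34.  82. -25.  55.]
   w3 [ 0.425 -0.1    0.29 ] [-16. -46. -36.  79. -22.  45.]
   w4 [ 0.43 -0.18  0.29] None
   pre [ 0.437 -0.192  0.29 ] None
   pre2 [ 0.437 -0.192  0.23 ] None
   in [ 0.536 -0.201  0.23 ] [-43. -35. -36.  64.  18. -34.]
   over [ 0.532 -0.246  0.23 ] [-47. -30. -33.  64.  20. -38.]
   seat [ 0.532 -0.246  0.196] [-47. -30. -37.  60.  20. -38.]
   out [ 0.443 -0.238  0.196] [-57. -46. -46.  70.  23. -48.]
```

Run:
```python
from st import *
o=ori(25,3.4,1); g=np.array([.4766,.1968,.119])
robot.move_pose(tcp(g+[0,0,.1],o),o); st()
look('prepick')
print(robot.line_to(tcp(g,o),vel=.15,guard=10)); st()
robot.set_gripper(0.0); st('closed'); look('gripped')
robot.line_to(tcp(g+[0,0,.06],o),vel=.12); st('lift'); 
robot.line_to(tcp(g+[0,0,.171],o),vel=.15); st('lift'); 
look('lifted'); look('liftscene','scene')
```

```text
t 10.22 pos [0.453  0.1954 0.2676] rot [ 180.    24.9 -176.6] F [0.3 0.  1.1] w 0.0848
False
 t 11.08 pos [0.4544 0.1956 0.1694] rot [ 180.    25.1 -176.6] F [-0.1 -0.   0.1] w 0.0853
closed t 11.79 pos [0.4539 0.1955 0.1681] rot [ 180.    25.  -176.6] F [-0.2  0.5  1.2] w 0.006
lift t 12.49 pos [0.4535 0.1954 0.2271] rot [-180.    24.9 -176.6] F [-0.9 -0.1 -1.5] w 0.006
lift t 13.38 pos [0.4535 0.1954 0.3376] rot [-180.    24.9 -176.6] F [ 0.4  0.5 -2.1] w 0.006
```

View pics/lifted.png

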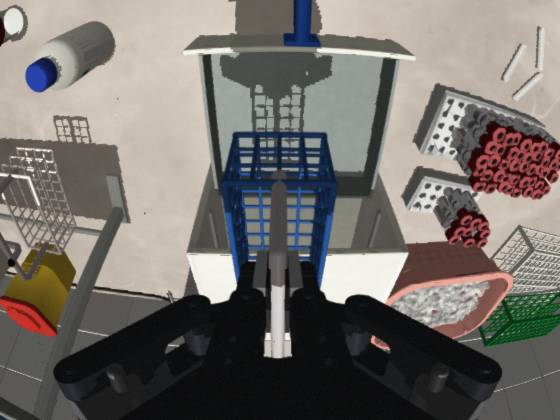

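View pics/liftscene.png

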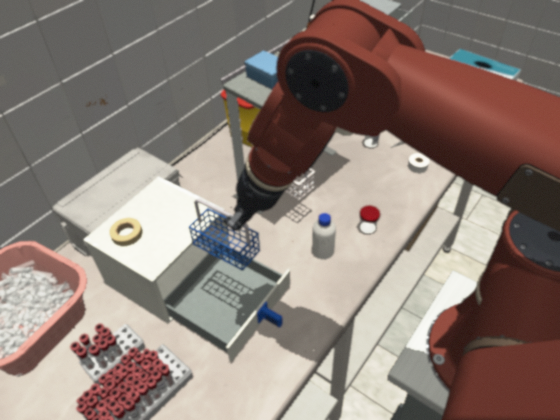

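Run:
```python
import cv2,numpy as np
a=[cv2.imread(f'pics/{n}.png')[110:310,190:370] for n in('gripped','lifted')]
cv2.imwrite('pics/cmp.png',cv2.resize(np.hstack(a),None,fx=2.2,fy=2.2))
```

```text
(no output)
```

View pics/cmp.png

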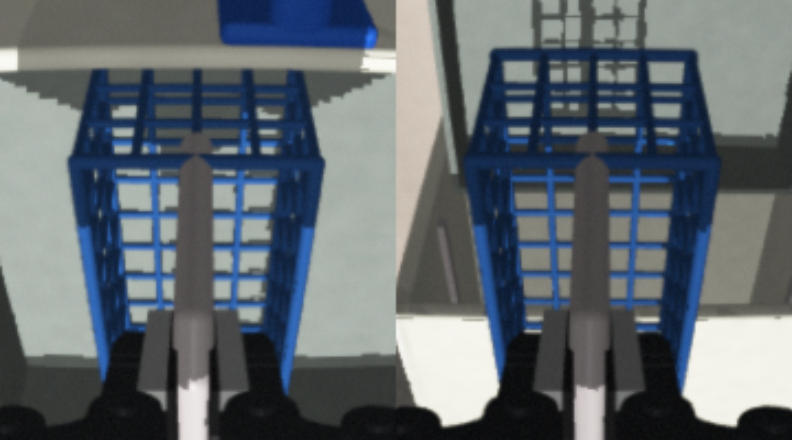

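```bash
cat > hk.py <<'E'
from st import *
H=np.array([.5770,-.2497,0]);a=np.radians(-5);hx=np.array([np.cos(a),np.sin(a),0]);hy=np.array([-np.sin(a),np.cos(a),0])
# x,y,z: where the bar middle goes, in hook frame (z world, bar axis)
hk=lambda x,y,z:H+hx*(x-.045)+hy*y+[0,0,z-.001]
def go(g,yaw,vel,**k):
    o=ori(25,yaw,1); return robot.line_to(tcp(g,o),vel=vel,rotation=o,**k)
E
python3 - <<'E'
from hk import *
for g,y in(([.435,.10,.29],-30),([.425,.0,.29],-60),([.425,-.1,.29],-65),([.43,-.18,.29],-60)):
    go(g,y,.15); st()
go(hk(-.10,.045,.29),-5,.05); st('pre')
go(hk(-.10,.045,.23),-5,.1); st('pre2')
look('pre2w');look('pre2t','top');look('pre2s','scene')
E
```

```text
t 14.25 pos [0.4154 0.1117 0.3387] rot [180.   25.  150.1] F [ 0.4 -0.6 -1.8] w 0.0059
 t 15.01 pos [0.4137 0.0202 0.3388] rot [-180.    25.   120.1] F [-0.  -0.3 -1.9] w 0.0059
 t 15.82 pos [ 0.4153 -0.0787  0.339 ] rot [180.   25.  115.1] F [-0.   0.5 -1.8] w 0.0057
 t 16.51 pos [ 0.4186 -0.1595  0.3389] rot [180.  25. 120.] F [-0.6  0.4 -0.9] w 0.0062Traceback (most recent call last):
  File "<stdin>", line 4, in <module>
  File "hk.py", line 6, in go
    o=ori(25,yaw,1); return robot.line_to(tcp(g,o),vel=vel,rotation=o,**k)
                            ~~~~~~~~~~~~~^^^^^^^^^^^^^^^^^^^^^^^^^^^^^^^^^
plant.IKError: the arm cannot follow that straight line within its joint ranges
```

Run:
```python
from hk import *
o=ori(25,-5,1); robot.move_pose(tcp(hk(-.10,.045,.29),o),o); st('pre')
go(hk(-.10,.045,.23),-5,.1); st('pre2')
look('pre2w');look('pre2t','top');look('pre2s','scene')
```

```text
pre t 17.62 pos [ 0.4139 -0.1897  0.338 ] rot [180.  25. 175.] F [ 0.4  0.  -1.6] w 0.006
pre2 t 18.37 pos [ 0.4139 -0.1903  0.2786] rot [-180.   25.  175.] F [-0.5  0.2 -0.9] w 0.0057
```

View pics/pre2w.png

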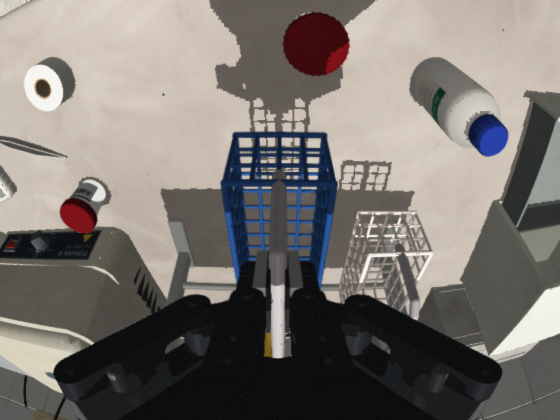

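View pics/pre2t.png

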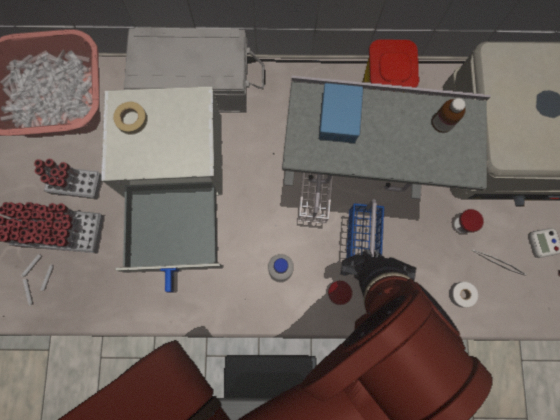

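Run:
```python
from hk import *
ct=pickle.load(open('pics/pre2t.pkl','rb'))
for x in(-.043,0,.053,.061): print(proj(ct,hk(-.10+.045+x,.045,.231)))
im=cv2.imread('pics/pre2t.png')[165:275,320:430]
cv2.imwrite('pics/pre2tc.png',cv2.convertScaleAbs(cv2.resize(im,None,fx=5.4,fy=5.4,interpolation=cv2.INTER_CUBIC),alpha=1.6))
```

```text
[370.1501 255.8067]
[371.4268 232.7471]
[372.9636 204.9915]
[373.1922 200.8642]
```

View pics/pre2tc.png

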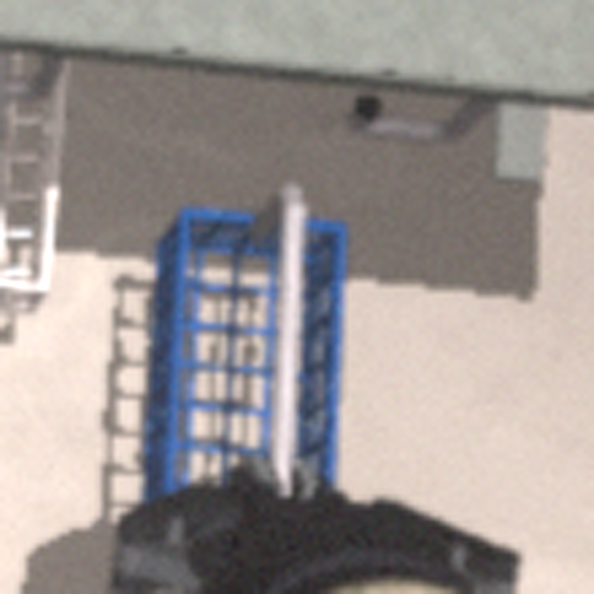

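Run:
```python
from hk import *
print(go(hk(0,.043,.23),-5,.1,guard=6)); st('in')
look('inw');look('ins','scene')
```

```text
False
in t 19.67 pos [ 0.5129 -0.2009  0.2779] rot [180.  25. 175.] F [ 0.1 -0.7 -1.4] w 0.006
```

View pics/inw.png

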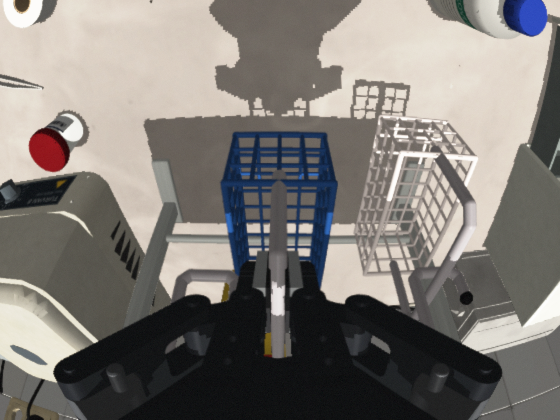

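View pics/ins.png

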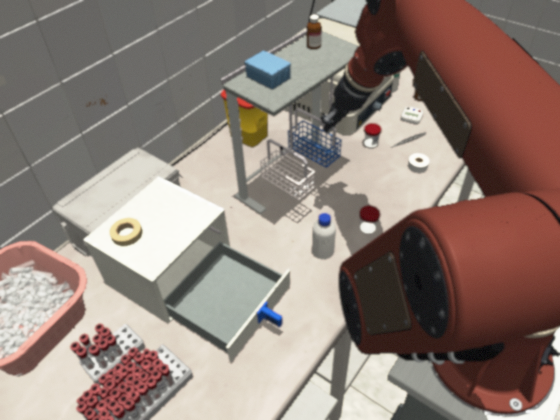

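Run:
```python
from hk import *
print(go(hk(0,0,.23),-5,.06,guard=5)); st('over')
look('ovw')
```

```text
False
over t 20.63 pos [ 0.5094 -0.2437  0.2779] rot [180.  25. 175.] F [-0.2  0.4 -1.1] w 0.0062
```

View pics/ovw.png

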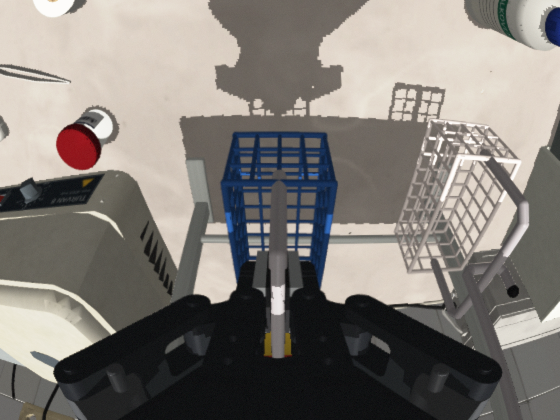

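Run:
```python
from hk import *
print(go(hk(0,0,.203),-5,.05)); st('a'); robot.pause(.2); st('a2')
print(go(hk(0,0,.194),-5,.02,guard=4)); st('down'); robot.pause(.2); st('d2')
look('dnw');look('dns','scene');look('dnt','top')
```

```text
False
a t 21.38 pos [ 0.5095 -0.2438  0.251 ] rot [-180.   25.  175.] F [ 0.2  1.  -0.2] w 0.0061
a2 t 21.57 pos [ 0.5096 -0.2439  0.2514] rot [-180.   25.  175.] F [-0.2  1.1 -1.6] w 0.0058
True
down t 21.96 pos [ 0.5096 -0.2439  0.2443] rot [-180.   25.  175.] F [-0.8 -0.5  5.4] w 0.0063
d2 t 22.16 pos [ 0.5095 -0.2438  0.2444] rot [-180.   25.  175.] F [ 1.1 -0.   4.6] w 0.0061
```

View pics/dnw.png

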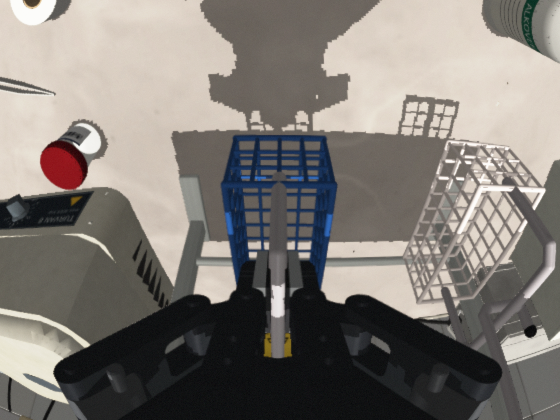

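View pics/dns.png

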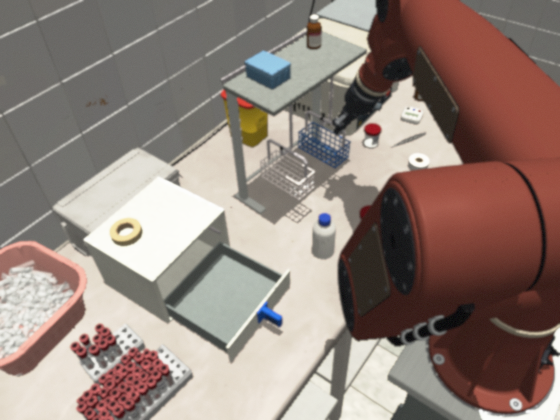

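Run:
```python
from hk import *
p=robot.observe()['tool_pos']
robot.line_to(p+[0,0,.0012],vel=.01); st('up')
robot.set_gripper(.05); st('open'); robot.pause(.3)
look('opw')
p=robot.observe()['tool_pos']; d=zax(ori(25,-5,1))
print(robot.line_to(p-d*.06-hx*.02,vel=.06,guard=4)); st('back')
look('bkw')
```

```text
up t 22.64 pos [ 0.5093 -0.2437  0.2451] rot [179.9  24.9 175. ] F [0.2 0.  2. ] w 0.006
open t 23.13 pos [ 0.5094 -0.2438  0.2453] rot [179.9  24.9 175. ] F [ 0.3 -0.1  1. ] w 0.0498
False
back t 24.82 pos [ 0.4643 -0.2398  0.2995] rot [179.9  24.9 175. ] F [ 1.  -0.5  0.2] w 0.0503
```

View pics/opw.png

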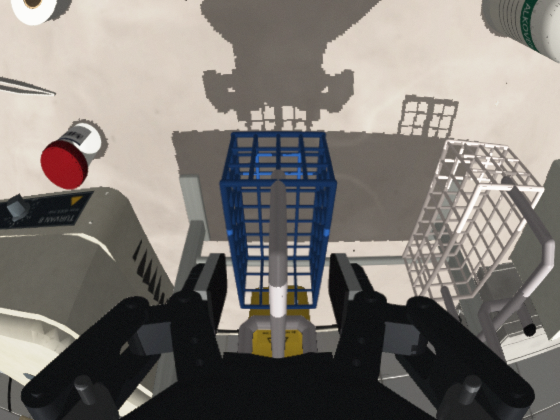

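View pics/bkw.png

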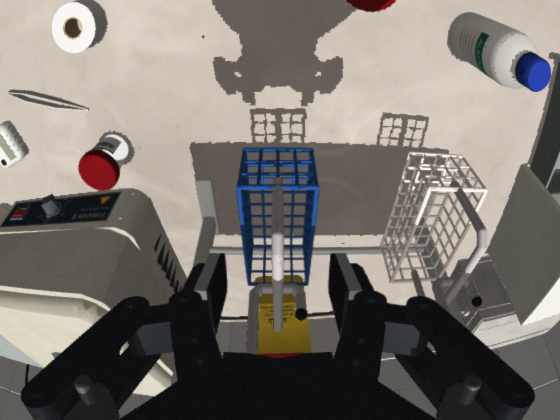

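Run:
```python
from hk import *
p=robot.observe()['tool_pos']
robot.line_to(p+np.array([-.05,.01,.03]),vel=.12); st()
o=ori(20,-5,1);robot.move_pose(tcp([.43,-.15,.29],o),o); st(); look('f1')
o=ori(15,-5,1);robot.move_pose(tcp([.42,-.05,.30],o),o); st(); look('f2')
o=ori(10,-5,1);robot.move_pose(tcp([.42,.1,.30],o),o); st(); look('f3');look('f3s','scene');look('f3t','top')
a=[cv2.imread(f'pics/{n}.png') for n in('f1','f2','f3','f3s')]
cv2.imwrite('pics/f.png',cv2.resize(np.vstack([np.hstack(a[:2]),np.hstack(a[2:])]),(800,600)))
```

```text
t 25.51 pos [ 0.4145 -0.23    0.3292] rot [180.  25. 175.] F [-0.8 -0.4  0.8] w 0.0499
 t 25.93 pos [ 0.4122 -0.1475  0.3406] rot [-180.    20.   175.2] F [-0.1 -0.5 -0.9] w 0.05
 t 26.47 pos [ 0.4064 -0.0489  0.3517] rot [180.   15.  175.1] F [-0.5 -0.8  0.4] w 0.0496
 t 27.17 pos [0.411  0.1002 0.3526] rot [-180.   10.  175.] F [ 0.7  0.1 -0.2] w 0.0497
```

View pics/f.png

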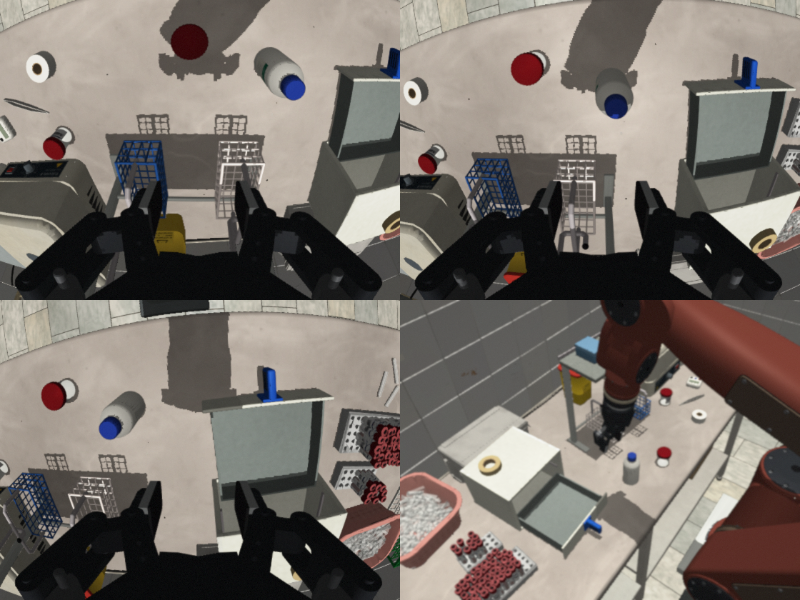

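View pics/f3t.png

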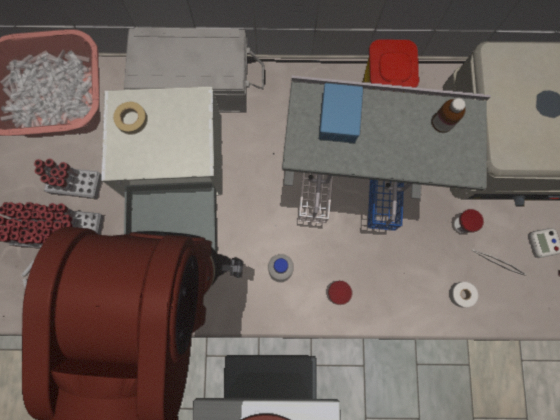

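Run:
```python
import cv2,numpy as np
a=cv2.imread('pics/f1.png')[180:310,140:250];b=cv2.imread('pics/f2.png')[200:330,70:200];d=cv2.imread('pics/bkw.png')[135:335,215:335]
cv2.imwrite('pics/fc1.png',cv2.resize(np.hstack([a,b]),None,fx=3.2,fy=3.2,interpolation=cv2.INTER_CUBIC));cv2.imwrite('pics/fc2.png',cv2.resize(d,None,fx=3,fy=3,interpolation=cv2.INTER_CUBIC))
```

```text
(no output)
```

View pics/fc1.png

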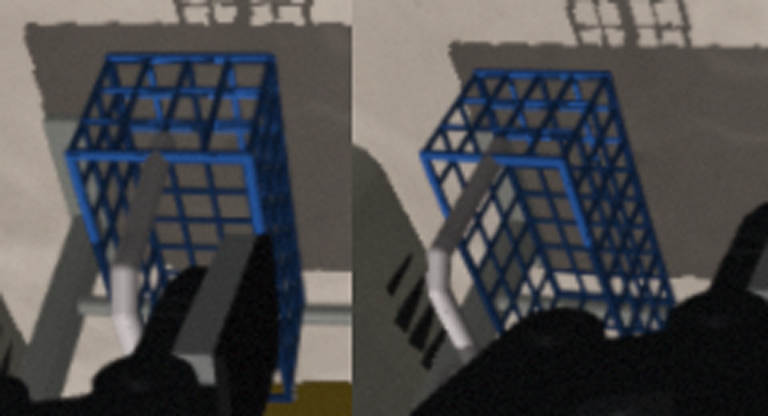

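View pics/fc2.png

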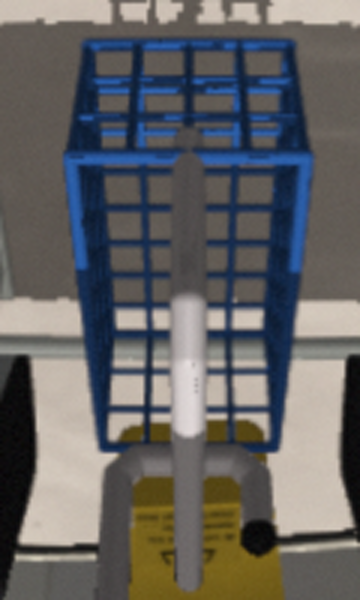

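Run:
```python
from hk import *
c=pickle.load(open('pics/bkw.pkl','rb'));c1=pickle.load(open('pics/f1.pkl','rb'));c2=pickle.load(open('pics/f2.pkl','rb'))
P=lambda x,y,z:H+hx*x+hy*y+[0,0,z]
for pitch in(-4,-2,0,2,4):
  s,k=np.sin(np.radians(pitch)),np.cos(np.radians(pitch))
  f=lambda x,y,z:P(k*x+s*z,y,.198-s*x+k*z)
  print(pitch,[proj(c,f(*p),1).round(1) for p in((-.063,-.029,-.053),(-.063,.029,-.053),(.063,-.029,-.053),(.063,.029,-.053),(-.063,-.029,-.107),(-.063,.029,-.107))])
B=lambda x,y:np.array((215+x/3,135+y/3))
obs=[B(71,158),B(306,158),B(106,447),B(276,447),B(86,43),B(291,43)]
print('obs',[o.round(1) for o in obs])
F1=lambda x,y:(140+x/3.2,180+y/3.2);F2=lambda x,y:(70+(x-352)/3.2,200+y/3.2)
for n,b,u,v in(('nearR',B(71,158),F1(75,156),F2(426,156)),('nearL',B(306,158),F1(252,158),F2(563,161)),('farL',B(276,447),F1(284,398),None),('botR',B(86,43),F1(110,58),F2(477,75)),('botL',B(291,43),F1(270,60),F2(605,76))):
  rs=[(c['C'],ray(c,*b,1)),(c1['C'],ray(c1,*u,1))]
  if v: rs.append((c2['C'],ray(c2,*v,1)))
  p,e=tri(rs); q=p-H; print(n,p,'hook frame',q@hx,q@hy,p[2],np.round(e,4))
```

```text
-4 [array([238.6, 188.3]), array([315.8, 188.2]), array([248.6, 291.4]), array([306. , 291.4]), array([244.6, 153.9]), array([309.8, 153.9])]
-2 [array([238.2, 188. ]), array([316.2, 187.9]), array([248.6, 288.6]), array([306. , 288.6]), array([244.1, 151.5]), array([310.2, 151.4])]
0 [array([237.7, 187.8]), array([316.7, 187.8]), array([248.6, 285.8]), array([306. , 285.8]), array([243.7, 149.1]), array([310.7, 149. ])]
2 [array([237.2, 187.8]), array([317.2, 187.7]), array([248.6, 283. ]), array([306., 283.]), array([243.2, 146.8]), array([311.1, 146.8])]
4 [array([236.8, 187.9]), array([317.7, 187.8]), array([248.6, 280.2]), array([306. , 280.2]), array([242.7, 144.6]), array([311.6, 144.6])]
obs [array([238.7, 187.7]), array([317. , 187.7]), array([250.3, 284. ]), array([307., 284.]), array([243.7, 149.3]), array([312. , 149.3])]
nearR [ 0.5145 -0.2728  0.1417] hook frame -0.060253567226371776 -0.0284954592631267 0.1416771872335065 [0.0004 0.0006 0.0003]
nearL [ 0.5184 -0.2147  0.1427] hook frame -0.061403782599349 0.0298061734025018 0.14265189485657284 [0.0003 0.0005 0.0004]
farL [ 0.633  -0.2253  0.1492] hook frame 0.053708660486807724 0.029158818869682156 0.14920742645652743 [0. 0.]
botR [ 0.5123 -0.2729  0.0917] hook frame -0.062423529471894786 -0.02877044408393931 0.09169345166642533 [0.0007 0.0003 0.0008]
botL [ 0.5158 -0.2144  0.0944] hook frame -0.0640847803406082 0.029870411019493608 0.09436289157197034 [0.0006 0.0005 0.0002]
```

Run:
```python
from hk import *
im,_=look('last','top')
a=cv2.imread('pics/top0.png')
m=im
for n,sl in(('white',(slice(170,230),slice(292,335))),('bottle',(slice(245,285),slice(260,300))),('cup',(slice(275,310),slice(322,360)))):
    print(n,'diff vs start',cv2.absdiff(a[sl],m[sl]).mean().round(2),'max',cv2.absdiff(a[sl],m[sl]).max())
sl=(slice(175,235),slice(360,410)); b=cv2.imread('pics/f3t.png')
print('blue basket now vs f3t',cv2.absdiff(b[sl],m[sl]).mean().round(2)); 
robot.pause(1.5); c2,_=look('last2','top'); print(cv2.absdiff(c2[sl],b[sl]).mean().round(2),cv2.absdiff(c2[sl],b[sl]).max())
robot.job_done(); st()
```

```text
white diff vs start 12.67 max 24
bottle diff vs start 16.22 max 25
cup diff vs start 14.35 max 25
blue basket now vs f3t 1.76
1.8 24
the job is handed in; nothing more can be done
the job is handed in; nothing more can be done
```

I opened the drawer about 166 mm by its blue fin and lifted the blue basket out by the front end of its handle bar. It now hangs on the free hook (the right-hand one), and the arm is parked clear of everything. The job was handed in at about 29 s of the 59 s allowed.

**What the last checks showed**
- **Seating:** on lowering, the bar met the hook at about z = 0.196 m, against 0.198 m expected.
- **Level:** one camera view fits a level basket to within about 1°. I left out one far rim corner, which came out about 7 mm high from two views too close together to be reliable.
- **At rest:** pictures taken 1.5 s apart show only camera noise on the basket (mean difference 1.8 grey levels).
- **White basket, bottle and cup:** they look where they were. Their picture patches are evenly 13–16 grey levels different from the start, with a maximum of 25. I put that down to changed lighting, because no edges seem to have moved, but I did not confirm it further.

**What disagreed or failed**
- **Hook position:** the shelf board's corners put the hook about 20 mm off in y from where three camera views of its tip agreed. I used the tip, and the bar seated there.
- **Path:** one straight-line move was out of the arm's reach and was refused without moving. I replaced it with a joint-space move.

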